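# Load the tray stack into the switch tester

### The job

Pull the tester's shuttle all the way out and stack every parts tray on its nest, cut-off corners matched, so that each skirt drops fully over the crown below. Then set the cover on top the same way round and press it straight down until both of its clips have snapped under the top tray's lips. Finally push the shuttle with the closed stack fully home under the test head; do not tip a tray or knock the other things on the bench about.

Things in the scene. Friction and masses are not known exactly. Their poses are not given: they have to be found in the camera images.
- tray1: one of 2 to 4 alike black plastic parts trays (any may be absent), upright, 64 (x) by 104 mm (y), the corner at +x +y cut off at 45 degrees by 16 mm. Sides upright for 26 mm; grip across the 64 mm. Below: a skirt 3 mm thick round a cavity 15 mm deep. On top, 26 mm up, a flat shoulder round a tapered crown 12 mm high. A stacked tray stands 26 mm above the one below. 0.11-0.2 kg. Origin: centre of the underside, z up.
- tray2: one of 2 to 4 alike black plastic parts trays (any may be absent), upright, 64 (x) by 104 mm (y), the corner at +x +y cut off at 45 degrees by 16 mm. Sides upright for 26 mm; grip across the 64 mm. Below: a skirt 3 mm thick round a cavity 15 mm deep. On top, 26 mm up, a flat shoulder round a tapered crown 12 mm high. A stacked tray stands 26 mm above the one below. 0.11-0.2 kg. Origin: centre of the underside, z up.
- tray3: one of 2 to 4 alike black plastic parts trays (any may be absent), upright, 64 (x) by 104 mm (y), the corner at +x +y cut off at 45 degrees by 16 mm. Sides upright for 26 mm; grip across the 64 mm. Below: a skirt 3 mm thick round a cavity 15 mm deep. On top, 26 mm up, a flat shoulder round a tapered crown 12 mm high. A stacked tray stands 26 mm above the one below. 0.11-0.2 kg. Origin: centre of the underside, z up.
- tray4: one of 2 to 4 alike black plastic parts trays (any may be absent), upright, 64 (x) by 104 mm (y), the corner at +x +y cut off at 45 degrees by 16 mm. Sides upright for 26 mm; grip across the 64 mm. Below: a skirt 3 mm thick round a cavity 15 mm deep. On top, 26 mm up, a flat shoulder round a tapered crown 12 mm high. A stacked tray stands 26 mm above the one below. 0.11-0.2 kg. Origin: centre of the underside, z up.
- tray1_key (a point): middle of the cut-off corner of tray1, at x +24, y +44 mm from its origin, at its underside. The crown (55 x 95 mm at its foot, 54 x 94 at 7 mm, 49 x 89 at its top, same cut corner) enters the skirt above with 1.5 mm play all round (which adds up over a stack) and only one way round. At each short end a lip 28 mm wide juts out 3.5 mm, 23 to 26 mm up; the cover's clips catch it.
- tray2_key (a point): middle of the cut-off corner of tray2, at x +24, y +44 mm from its origin, at its underside. The crown (55 x 95 mm at its foot, 54 x 94 at 7 mm, 49 x 89 at its top, same cut corner) enters the skirt above with 1.5 mm play all round (which adds up over a stack) and only one way round. At each short end a lip 28 mm wide juts out 3.5 mm, 23 to 26 mm up; the cover's clips catch it.
- tray3_key (a point): middle of the cut-off corner of tray3, at x +24, y +44 mm from its origin, at its underside. The crown (55 x 95 mm at its foot, 54 x 94 at 7 mm, 49 x 89 at its top, same cut corner) enters the skirt above with 1.5 mm play all round (which adds up over a stack) and only one way round. At each short end a lip 28 mm wide juts out 3.5 mm, 23 to 26 mm up; the cover's clips catch it.
- tray4_key (a point): middle of the cut-off corner of tray4, at x +24, y +44 mm from its origin, at its underside. The crown (55 x 95 mm at its foot, 54 x 94 at 7 mm, 49 x 89 at its top, same cut corner) enters the skirt above with 1.5 mm play all round (which adds up over a stack) and only one way round. At each short end a lip 28 mm wide juts out 3.5 mm, 23 to 26 mm up; the cover's clips catch it.
- cover: light grey cover, outline, skirt and cavity as the trays'; deck top 22 mm up, on it a bar handle 20 mm wide (x), 50 mm long (y), from 22 to 50 mm up. 0.18 kg. Origin: centre of the skirt's underside, z up. At the start it sits on a black parking block, origin 17 mm above the table. A sprung clip arm at each short end (20 mm wide, out to 62 mm from the middle) hangs 12 mm below the skirt.
- cover_key (a point): middle of the cover's cut-off corner, x +24, y +44 mm from its origin. Set on a tray, the cover's hooks rest on the tray's lips and it stands about 5 to 9 mm too high; 6 to 12 N straight down on the middle of the handle's top snaps both hooks under the lips: the skirt then rests on the shoulder, the cover's origin 26 mm above that tray's.
- nest (a point): centre of the nest on the tester's shuttle: the first tray's origin comes here, 30 mm above the table, its x and y along these. A steel plate with a crown like the trays', cut corner at +x +y. It slides along its own x; -x is outward, towards the robot.
- nest_key (a point): middle of the nest's cut-off corner, x +24, y +44 mm from nest
- shuttle_grip (a point): middle of the top edge of the shuttle's black upright handle, x -111 mm, z +55 mm from nest (85 mm above the table); the handle is 14 mm thick (x), 60 mm wide (y) and runs down to 30 mm above the table. Pinch it from above across the 14 mm.
- shuttle (a joint): shuttle slide: 0 fully home under the red test head, 0.14 m fully out towards the robot (end stops at both); it drags with 3 N. Over the home position stands a white beam on two posts (234 mm wide overall, 50 mm deep, top 255 mm above the table, the head's tip 197 mm up), so the nest can be loaded only when out.
- jar: small glass jar with a white cap, 48 mm across, 60 mm high; origin under its centre; leave alone
- tape: roll of yellow tape, 60 mm across, 20 mm high; leave alone
- meter: orange hand multimeter 70 x 130 x 30 mm; leave alone
- dish: shallow steel dish, 80 mm across, 30 mm high; leave alone
- notebook: notebook 150 x 100 x 12 mm; leave alone
- screwdriver: screwdriver lying beyond the trays; leave alone
- wrench: open wrench lying near the robot's right; leave alone
Mind the look-alikes: they are no part of the job. What is shaped like the tray2 but blue or turquoise is not meant. What is shaped like the tray1 but blue or green is not meant.

How it is judged:
On the way, in this order (a step that is already met when the one before it is completed fails the run):
1. the shuttle has been pulled fully out (within 10 mm) (value of joint shuttle above 0.13 m), for 0.2 s.
2. every tray is seated in the stack on the nest, corners matched (horizontal distance between each of tray1, tray2, tray3, tray4 and nest below 0.01 m and horizontal distance between each of tray1_key, tray2_key, tray3_key, tray4_key and nest_key below 0.012 m and angle between each of tray1, tray2, tray3, tray4's own z axis and vertical below 0.05 rad and (z of tray1 in the frame of nest between -0.003 and 0.003 m or z of tray1 in the frame of nest between 0.023 and 0.029 m or z of tray1 in the frame of nest between 0.049 and 0.055 m or z of tray1 in the frame of nest between 0.075 and 0.081 m) and (z of tray2 in the frame of nest between -0.003 and 0.003 m or z of tray2 in the frame of nest between 0.023 and 0.029 m or z of tray2 in the frame of nest between 0.049 and 0.055 m or z of tray2 in the frame of nest between 0.075 and 0.081 m) and (z of tray3 in the frame of nest between -0.003 and 0.003 m or z of tray3 in the frame of nest between 0.023 and 0.029 m or z of tray3 in the frame of nest between 0.049 and 0.055 m or z of tray3 in the frame of nest between 0.075 and 0.081 m) and (z of tray4 in the frame of nest between -0.003 and 0.003 m or z of tray4 in the frame of nest between 0.023 and 0.029 m or z of tray4 in the frame of nest between 0.049 and 0.055 m or z of tray4 in the frame of nest between 0.075 and 0.081 m)), for 0.3 s.
3. the cover is clipped on the top tray (all of step 2 and horizontal distance between cover and nest below 0.012 m and horizontal distance between cover_key and nest_key below 0.014 m and angle between cover's own z axis and vertical below 0.05 rad and z of cover in the frame of tray1 above 0.022 m and z of cover in the frame of tray2 above 0.022 m and z of cover in the frame of tray3 above 0.022 m and z of cover in the frame of tray4 above 0.022 m and (z of cover in the frame of tray1 below 0.0275 m or z of cover in the frame of tray2 below 0.0275 m or z of cover in the frame of tray3 below 0.0275 m or z of cover in the frame of tray4 below 0.0275 m)), for 0.3 s.
At the end, for the whole second after the job is handed in: Shuttle home within 6 mm; every present tray stacked over the nest within 10 mm (cut corners 12 mm), seated within 3 mm in height, level; the cover on the top tray within 12 mm (corner 14 mm), clipped: its underside 22 to 27.5 mm above that tray's; all at rest (all of step 3 and value of joint shuttle below 0.006 m and linear speed of cover below 0.02 m/s); the robot touches nothing.
It fails at once if another thing on the bench is knocked more than 50 mm from its place (distance of any of jar, tape, meter, dish, notebook, screwdriver, wrench from where it was at the start of the episode above 0.05 m).
It fails at once if a tray is tipped over (angle between any of tray1, tray2, tray3, tray4's own z axis and vertical above 0.8 rad).
Of tray1, tray2, tray3, tray4 only 2 to 4 are there at a start; the rules pass over those that are not, and their reading is None.
At some moment in a run one of tray1, tray2, tray3, tray4 may be knocked a few centimetres aside while the robot is not near it.
It also fails if it takes over 210 s, if anything falls off the work surface, if the arm or the gripper's body presses on something with over 40 N, if the wrist force passes 120 N, or if a joint passes its speed limit or range.

### The arm

A 6-joint arm with a two-finger parallel gripper is mounted at the origin on the work surface. World frame = base frame: x ahead of the robot, y to its left, z up, the work surface at z = 0. Lengths are in m, angles in rad, forces in N, time in s.
With the tool pointing down it reaches from about 0.375 to 0.75 m from the base axis. Payload 9 kg.
Tool frame: the origin (TCP) lies at the very end of the fingers, on their centre line; the grasp point (between the pads) lies 19 mm behind it (arm.hold_point_z is the distance from the TCP to the grasp point, in m); z points along the fingers, y is the line along which they close (so a half turn about z gives the same grasp; the last joint's range is limited). The gripper opens to 85 mm and grips with 20 to 120 N. Pads are 22 mm wide; open, the fingers measure 114 mm over their backs; the gripper's body (76 mm by 85 mm) begins 54 mm behind the grasp point. The pads swing forward as they close: fully open they stand 13 mm farther back than shut.
Start: joints at [1.031, 0.104, 0.097, 1.564, 0, 1.353], TCP at [0.19, 0.569, 0.231] pointing down, gripper open.
Joint ranges: [-2.99, 2.99], [-0.84, 1.86], [-1.1, 1.16], [-1.84, 2.11], [-1.51, 1.56], [-3.14, 3.14]. Speed limits (rad/s): [2.22, 2.22, 2.57, 3.14, 3.14, 3.14].

### API

Orientations are given as a unit quaternion [x, y, z, w].
In Python, from bench import arm gives the robot as it stands.
- The arm moves only by the shell command python3 -m creep 'ROWS' [FORCE]. ROWS is JSON, a list of rows, each a list of 7 numbers: the turn, a rotation vector about the tool's x, y, z in degrees, then the shift along the tool's x, y, z in mm, then the finger opening in mm, from 0 to 85.4. In form: [[ax, ay, az, dx, dy, dz, jaw], ...]. A call has 1 to 10 rows; each row shifts and turns the commanded pose from where the row before left it, along the tool's axes as they then stand; what a row does not reach is not made up. A row lasts 1/8 s, in which the tool goes at most 62.5 mm and 10.7 degrees, less where a joint would pass 70% of its speed; a pose out of reach is approached as far as the arm can. A call with a gripper value outside its range is refused whole. The fingers move at their own pace and stop on an object; FORCE is the grip in N (left out, the last holds). Time passes only in rows, so rows that do not move let the fingers close. It gives the time, the measured TCP pose, the force, the opening and the grip force at its end, in the units of the state.
- arm.sense(): the state, without advancing time (a new reading comes with each control period).
- arm.snapshot(name): name is "scene" or "top" or "wrist"; returns a dict with "frame" (384x512x3 uint8, red, green, blue), "depth" (384x512 float32, m along the optical axis (not along the pixel's ray), 0 where there is no reading), "intrinsics" (3x3 intrinsics, pixels), "rvec" (rotation vector, rad) and "tvec" (3), from world to camera coordinates, as OpenCV has them; the wrist camera has in their place "T_tool_cam" (4x4, takes a point from camera to tool coordinates, whose origin is the TCP and whose axes are the flange's). Camera axes: x right, y down, z forward; pixel columns grow to the right and rows downward; lengths in m; the calibration is good to about 2 mm. The wrist camera is an equidistant fisheye: a pixel r from the principal point sees the ray r / f radians off the axis. A picture is of the moment at which its call begins: read the wrist's pose just before it.
- arm.finish_job(): hands the job in; it is judged then, once.
Trained networks look in a picture, given as the dict that the camera call returned (one of the last four; its "shot" number tells which), for a name from the list of things; names that differ only in an ending like _2 or _b are one class to them, and where a whole thing is asked for, a point or a joint stands for the part that bears it (a point fixed in the world has none). Each returns a list of dicts, best first, with "score" (0 to 1); they miss things now and then, are a little off and sometimes report something else, mostly with a low value. They report only what shows in the picture. A call takes as long as a camera call. They do not tell look-alikes from the thing itself.
- arm.boxes_of(picture, name): "bbox" ([left, top, right, bottom] in pixels, round what is visible of it).
The state is a dict: "time_s": time; "joint_pos": joint angles; "dq": joint speeds; "joint_efforts": joint torques, N m; "eef_pos": TCP position; "tcp_rot": TCP orientation; "force": force on the tool from outside, world axes, zero at the start; "ft_torque": the same for the moment, N m; "width": finger opening in m; "gripper_force": force on a finger pad.
Only numpy, scipy, OpenCV 4.12 (cv2) and the standard library are available. Lean on these libraries where they do the work, as an engineer would, in place of code of your own. Each camera call takes 0.05 s, during which the arm holds its last target. There are 200 camera calls.

## Working session

There is one attempt and no reset: what is moved stays moved. The work goes in short steps, Python scripts to look and compute and a shell command to move; the robot and the scene stay as the last step left them, time stands still between calls to the robot, and variables do not carry over. Pictures are saved under pics/ and viewed, at most 14 in all, crops included, and the job is handed in when it is done.

```bash
ls; mkdir -p pics
cat > h.py <<'E'
import numpy as np, cv2
from scipy.spatial.transform import Rotation as R
from bench import arm
def cloud(p, T=None):
    """world xyz per pixel (HxWx3), nan where no depth"""
    K=np.array(p["intrinsics"]); d=np.array(p["depth"],float); h,w=d.shape
    u,v=np.meshgrid(np.arange(w),np.arange(h)); x=(u-K[0,2])/K[0,0]; y=(v-K[1,2])/K[1,1]
    if T is not None:
        r=np.hypot(x,y); s=np.where(r>1e-9,np.tan(np.minimum(r,1.4))/np.maximum(r,1e-9),1); x=x*s;y=y*s
    d=np.where(d>0,d,np.nan); P=np.stack([x*d,y*d,d],-1)
    if T is None:
        M=R.from_rotvec(np.ravel(p["rvec"])).as_matrix(); return (P-np.ravel(p["tvec"]))@M
    return P@T[:3,:3].T+T[:3,3]
def wrist():
    s=arm.sense(); p=arm.snapshot("wrist"); T=np.eye(4)
    T[:3,:3]=R.from_quat(s["tcp_rot"]).as_matrix(); T[:3,3]=s["eef_pos"]
    return p, cloud(p, T@np.array(p["T_tool_cam"]))
def save(p,n): cv2.imwrite(f"pics/{n}.png",p["frame"][...,::-1])
E
python3 - <<'E'
from h import *
s=arm.sense(); print(s)
for n in("top","scene"):
    p=arm.snapshot(n); save(p,n+"0"); C=cloud(p); np.savez(f"{n}0.npz",C=C,f=p["frame"])
    for k in("tray1","cover","nest","shuttle_grip"):
        for b in arm.boxes_of(p,k):
            x0,y0,x1,y1=b["bbox"]; u,v=int((x0+x1)/2),int((y0+y1)/2); print(n,k,round(b["score"],2),np.round(b["bbox"]),C[min(v,383),min(u,511)].round(3),p["frame"][min(v,383),min(u,511)])
E
```

```text
pics
{'time_s': 0.0, 'joint_pos': array([ 1.03131972e+00,  1.04692559e-01,  9.64782065e-02,  1.56390515e+00,
       -2.66441505e-05,  1.35306289e+00]), 'dq': array([-1.81881675e-03, -3.24964197e-04, -6.91365679e-04,  1.66736499e-03,
        9.58148416e-05, -1.74777458e-03]), 'joint_efforts': array([ 4.03494314e-04, -5.56931055e+01,  5.03648615e+01,  1.69819017e-02,
       -3.18091916e-04,  4.38977537e-06]), 'eef_pos': array([0.18957526, 0.56891309, 0.23053119]), 'tcp_rot': array([ 1.60178555e-01,  9.87087834e-01, -6.19661277e-04, -2.32161404e-04]), 'force': array([-0.18442985,  0.60123176,  0.23063077]), 'ft_torque': array([-0.02816663,  0.01395864, -0.00631778]), 'gripper_force': 0.0, 'width': 0.08568714580008735}
top tray1 0.95 [262. 192. 287. 231.] [ 0.435 -0.025  0.041] [79 90 90]
top tray1 0.91 [312. 122. 333. 162.] [ 0.645 -0.183  0.04 ] [75 86 86]
top tray1 0.83 [310. 183. 344. 210.] [ 0.474 -0.182  0.036] [151 160 163]
top tray1 0.82 [407. 236. 442. 272.] [ 0.295 -0.447  0.039] [133 187 190]
top tray1 0.8 [171. 254. 200. 293.] [0.268 0.236 0.036] [ 87 127 211]
top tray1 0.75 
[... 626 characters left out ...]
.039] [ 45 161  75]
scene tray1 0.84 [185. 200. 220. 221.] [ 0.512 -0.18   0.032] [37 50 47]
scene tray1 0.83 [129. 153. 152. 181.] [ 0.314 -0.449  0.037] [133 181 179]
scene tray1 0.83 [314. 158. 328. 185.] [0.285 0.24  0.038] [ 59 111 225]
scene tray1 0.65 [233. 188. 259. 216.] [ 0.466 -0.03   0.038] [ 91 103 101]
scene tray1 0.56 [230. 232. 265. 264.] [ 0.665 -0.01   0.037] [85 96 94]
scene cover 0.7 [126. 188. 164. 209.] [ 0.489 -0.387  0.051] [ 97 106 104]
scene nest 0.58 [304. 217. 347. 261.] [0.606 0.243 0.04 ] [131 139 144]
scene shuttle_grip 0.76 [307. 214. 344. 260.] [0.592 0.245 0.027] [169 178 183]
scene shuttle_grip 0.67 [129. 189. 164. 210.] [ 0.482 -0.384  0.038] [118 128 126]
```

Run:
```python
import cv2
a=cv2.imread("pics/top0.png"); cv2.imwrite("pics/topc.png",cv2.resize(a[90:330,140:460],(800,600),interpolation=cv2.INTER_CUBIC))
```

```text
(no output)
```

View pics/topc.png

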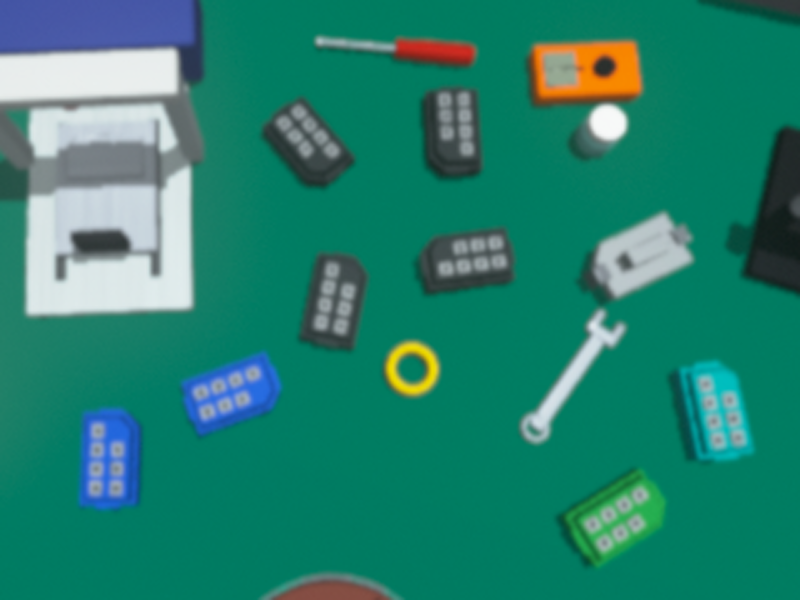

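View pics/scene0.png

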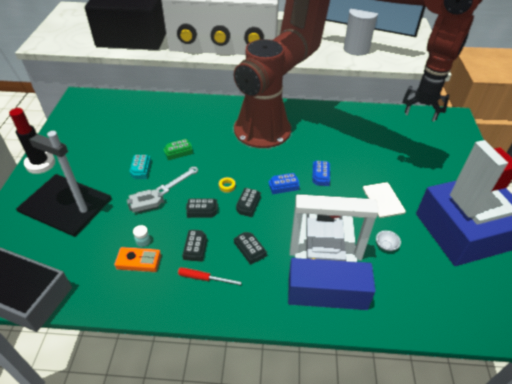

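Four black trays, in the crop at (308,142), (452,132), (335,300) and (467,260). The look-alikes are blue at (110,458) and (230,393), turquoise at (713,410) and green at (614,517). The cover is at (642,255), the shuttle handle at (100,240). The missing pip marks the cut corner.

```bash
cat >> h.py <<'E'
def outline(cut=.016,lx=.064,ly=.104):
    a,b=lx/2,ly/2; return np.array([[a,b-cut],[a-cut,b],[-a,b],[-a,-b],[a,-b]])
def fit(P, guess, zlo=.018, zhi=.032, rad=.085, lx=.064, ly=.104, cut=.016, res=.001):
    """pose (x,y,yaw) of a tray-like plan shape: all points above zlo rasterised, best IoU with outline"""
    from scipy.optimize import minimize
    Q=P[np.isfinite(P[...,0])&(P[...,2]>zlo)&(P[...,2]<zhi)&(np.hypot(P[...,0]-guess[0],P[...,1]-guess[1])<rad)][:,:2]
    n=int(.22/res); g=np.array(guess)-.11
    M=np.zeros((n,n),np.uint8); ij=((Q-g)/res).astype(int); ok=((ij>=0)&(ij<n)).all(1); M[ij[ok,1],ij[ok,0]]=255
    M=cv2.morphologyEx(M,cv2.MORPH_CLOSE,np.ones((7,7)))
    nl,L,st,ce=cv2.connectedComponentsWithStats(M); c=L[n//2,n//2] or 1+np.argmax(st[1:,4]); M=(L==c)*255; M=M.astype(np.uint8)
    M=cv2.drawContours(np.zeros_like(M),cv2.findContours(M,cv2.RETR_EXTERNAL,cv2.CHAIN_APPROX_NONE)[0],-1,255,-1)>0
    o=outline(cut,lx,ly); cen=ce[c]*res+g
    def cost(p):
        c_,s_=np.cos(p[2]),np.sin(p[2]); w=o@np.array([[c_,s_],[-s_,c_]])+p[:2]
        m=np.zeros((n,n),np.uint8); cv2.fillPoly(m,[np.round((w-g)/res*16-8).astype(np.int32)],1,shift=4)
        m=m>0; return 1-(m&M).sum()/(m|M).sum()
    yaws=sorted(np.arange(0,2*np.pi,np.pi/18),key=lambda y:cost([*cen,y]))[:6]
    best=min((minimize(cost,[*cen,y],method="Nelder-Mead",options=dict(initial_simplex=[[*cen,y],[cen[0]+.004,cen[1],y],[cen[0],cen[1]+.004,y],[*cen,y+.1]],xatol=1e-4,fatol=1e-4)) for y in yaws),key=lambda r:r.fun)
    x,y,w=best.x; return np.array([x,y,(w+np.pi)%(2*np.pi)-np.pi]),round(best.fun,3),int(M.sum())
def go(x,y,z,yawy=None,jaw=None):
    """print tool-frame turn and then shift to reach TCP x,y,z, tool y axis along world yaw yawy (mod pi)"""
    s=arm.sense(); Rm=R.from_quat(s["tcp_rot"]).as_matrix(); p=s["eef_pos"]; q=s["joint_pos"]
    tilt=np.degrees(np.cross(Rm[:,2],[0,0,-1])@Rm)
    psi=np.arctan2(Rm[1,1],Rm[0,1]); dz=0.
    if yawy is not None:
        qs=[q[5]+np.arctan2(y,x)-q[0]-(yawy+k*np.pi-psi) for k in range(-4,5)]
        k=min(range(9),key=lambda i:abs(qs[i])); dz=-(yawy+(k-4)*np.pi-psi); print("q6 end",[round(v,2) for v in qs if abs(v)<3.14],"used",round(qs[k],2))
    R2=Rm@R.from_rotvec([0,0,dz]).as_matrix(); d=np.array([x,y,z])-p
    print("tilt fix",tilt.round(2),"turn z",np.degrees(dz).round(1),"| shift after turn",(R2.T@d*1000).round(1),"| shift before turn",(Rm.T@d*1000).round(1),"| world",(d*1000).round(1))
E
python3 - <<'E'
from h import *
for n in("top0","scene0"):
    C=np.load(n+".npz")["C"]
    for g in[(.435,-.025),(.645,-.183),(.474,-.182),(.633,.001)]:
        p,c,m=fit(C,g,zlo=.015,zhi=.045,rad=.08); print(n,p.round(3),np.degrees(p[2]).round(1),c,m)
    p,c,m=fit(C,(.48,-.385),zlo=.03,zhi=.08,rad=.08); print("cover",p.round(3),np.degrees(p[2]).round(1),c,m)
    m=(C[...,2]>.07)&(C[...,2]<.095)&(np.hypot(C[...,0]-.5,C[...,1]-.25)<.08)
    print("handle",C[m].mean(0).round(3),C[m].min(0).round(3),C[m].max(0).round(3), cv2.minAreaRect((C[m][:,:2]*1000).astype(np.float32)))
E
```

```text
top0 [ 0.444 -0.027 -1.831] -104.9 0.066 6420
top0 [ 0.648 -0.183  1.574] 90.2 0.088 6473
top0 [ 0.486 -0.186  0.071] 4.1 0.055 6520
top0 [ 6.420e-01 -2.000e-03  2.218e+00] 127.1 0.078 6358
cover [ 0.478 -0.388  0.42 ] 24.1 0.1 6641
handle [0.518 0.245 0.083] [0.512 0.216 0.071] [0.527 0.276 0.091] ((519.1769409179688, 246.03553771972656), (14.58266544342041, 59.615962982177734), 0.5514038801193237)
scene0 [ 0.448 -0.026 -1.802] -103.2 0.178 5469
scene0 [ 0.656 -0.181  1.539] 88.2 0.168 5541
scene0 [ 0.492 -0.186  0.038] 2.2 0.233 5219
scene0 [ 6.440e-01 -1.000e-03  2.199e+00] 126.0 0.177 5454
cover [ 0.48  -0.387  0.403] 23.1 0.32 5003<stdin>:8: RuntimeWarning: Mean of empty slice.
  ret = um.true_divide(
Traceback (most recent call last):
ValueError: zero-size array to reduction operation minimum which has no identity
```

Run:
```python
from h import *
go(.519,.246,.15,0)
```

```text
q6 end [np.float64(2.01), np.float64(-1.13)] used -1.13
tilt fix [0. 0. 0.] turn z -108.4 | shift after turn [ 323.2 -329.2   81.3] | shift before turn [-414.6 -202.5   81.3] | world [ 329.2 -323.2  -81.3]
```

```bash
python3 -m creep '[[0,0,10.2,0,0,0,85],[0,0,10.2,0,0,0,85],[0,0,10.2,0,0,0,85],[0,0,10.2,0,0,0,85],[0,0,10.2,0,0,0,85],[0,0,10.2,0,0,0,85],[0,0,10.4,0,0,0,85]]'; python3 -m creep '[[0,0,0,-32,33,8,60],[0,0,0,-32,33,8,60],[0,0,0,-32,33,8,60],[0,0,0,-32,33,8,60],[0,0,0,-32,33,8,60],[0,0,0,-32,33,8,60],[0,0,0,-32,33,8,60],[0,0,0,-32,33,8,60],[0,0,0,-32,33,8,60],[0,0,0,-32,33,8,60]]'
python3 - <<'E'
from h import *
go(.519,.246,.15,0)
p,C=wrist(); save(p,"w1")
m=(C[...,2]>.07)&(C[...,2]<.095)&(np.hypot(C[...,0]-.519,C[...,1]-.246)<.06)
print(cv2.minAreaRect((C[m][:,:2]*1000).astype(np.float32)),C[m].mean(0),m.sum(), arm.hold_point_z)
E
```

```text
time_s: 1.38
eef_pos: [0.1898, 0.5692, 0.2314]
tcp_rot: [0.709, 0.705, 0.0, -0.0]
force: [-0.6, 0.0, -0.2]
width: 0.0851
gripper_force: 0.0
time_s: 2.62
eef_pos: [0.5206, 0.2479, 0.1512]
tcp_rot: [0.707, 0.707, 0.0, 0.0]
force: [-0.0, 0.7, -0.0]
width: 0.0602
gripper_force: 0.0
q6 end [np.float64(2.01), np.float64(-1.13)] used -1.13
tilt fix [ 0.03 -0.02  0.  ] turn z -180.0 | shift after turn [1.9 1.6 1.2] | shift before turn [-1.9 -1.6  1.2] | world [-1.6 -1.9 -1.2]
((518.406005859375, 247.18716430664062), (13.845417976379395, 59.850894927978516), 0.1776599884033203) [0.51855027 0.25026532 0.08536579] 1424 0.0187
```

View pics/w1.png

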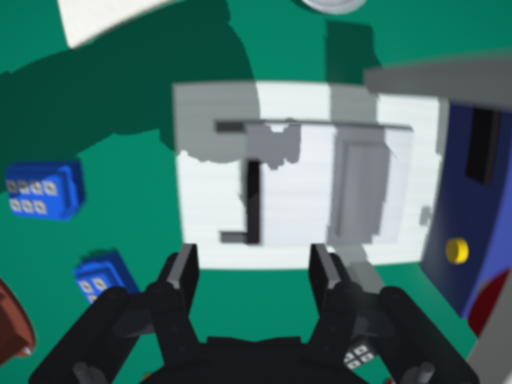

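The handle shows at (253,202) below the fingers, measured at (0.5185, 0.247), square with the world axes.

```bash
python3 -m creep '[[0,0,0,-1,-2,32,50],[0,0,0,0,0,32,50],[0,0,0,0,0,32,50],[0,0,0,0,0,0,0],[0,0,0,0,0,0,0],[0,0,0,0,0,0,0],[0,0,0,0,0,0,0],[0,0,0,0,0,0,0]]' 60; python3 -m creep '[[0,0,0,0,-14,0,0],[0,0,0,0,-14,0,0],[0,0,0,0,-14,0,0],[0,0,0,0,-14,0,0],[0,0,0,0,-14,0,0],[0,0,0,0,-14,0,0],[0,0,0,0,-14,0,0],[0,0,0,0,-14,0,0],[0,0,0,0,-14,0,0],[0,0,0,0,-14,0,0]]'; python3 -m creep '[[0,0,0,0,-1,0,0],[0,0,0,0,0,0,0],[0,0,0,0,0,0,0]]'
```

```text
time_s: 3.68
eef_pos: [0.5183, 0.2482, 0.0569]
tcp_rot: [0.707, 0.707, 0.001, 0.0]
force: [-2.4, -0.2, 5.5]
width: 0.0129
gripper_force: 61.5
time_s: 4.92
eef_pos: [0.3906, 0.2483, 0.0574]
tcp_rot: [0.708, 0.706, 0.01, 0.01]
force: [115.3, 2.6, -82.4]
width: 0.013
gripper_force: 71.5
time_s: 5.3
eef_pos: [0.3909, 0.2483, 0.0573]
tcp_rot: [0.709, 0.705, 0.011, 0.009]
force: [78.9, 2.9, -55.7]
width: 0.0129
gripper_force: 70.0
```

```bash
python3 -m creep '[[0,0,0,0,8,0,0],[0,0,0,0,4,0,0],[0,0,0,0,0,0,0]]'
python3 - <<'E'
from h import *
print(arm.sense()["eef_pos"])
p=arm.snapshot("top"); C=cloud(p); save(p,"t2")
m=(C[...,2]>.07)&(C[...,2]<.095)&(np.hypot(C[...,0]-.39,C[...,1]-.25)<.08)
print(C[m].mean(0))
m=(C[...,2]>.036)&(C[...,2]<.048)&(np.hypot(C[...,0]-.49,C[...,1]-.247)<.08)
print(cv2.minAreaRect((C[m][:,:2]*1000).astype(np.float32)))
cv2.imwrite("pics/t2c.png",cv2.resize(p["frame"][100:260,120:320,::-1],(800,640))[:600])
E
```

```text
time_s: 5.68
eef_pos: [0.3909, 0.2482, 0.057]
tcp_rot: [0.708, 0.707, 0.002, 0.001]
force: [6.1, -2.1, 2.9]
width: 0.0131
gripper_force: 68.0
[0.39092012 0.24823992 0.05701762]
[0.39000616 0.22626347 0.08267121]
((499.1470947265625, 243.9998016357422), (89.32353973388672, 61.890159606933594), 89.85424041748047)
```

View pics/t2c.png

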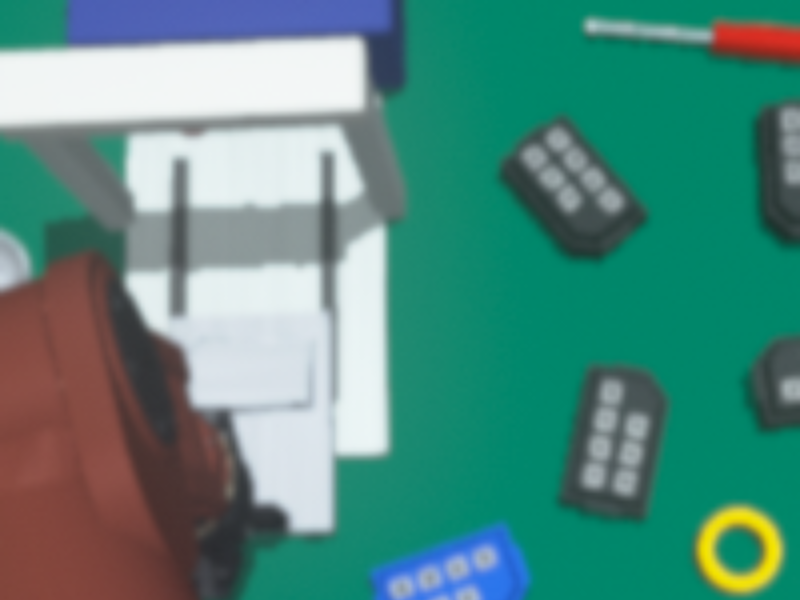

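```bash
python3 -m creep '[[0,0,0,0,0,0,50],[0,0,0,0,0,0,50],[0,0,0,0,0,0,50],[0,0,0,0,0,-30,50],[0,0,0,0,0,-60,85],[0,0,0,0,0,-50,85],[0,0,0,0,30,0,85],[0,0,0,0,30,0,85],[0,0,0,0,0,0,85]]'
python3 - <<'E'
from h import *
s=arm.sense(); print(s["eef_pos"],s["joint_pos"][5])
p,C=wrist(); save(p,"w2"); np.savez("w2.npz",C=C)
m=(C[...,2]>.07)&(C[...,2]<.095)&(np.hypot(C[...,0]-.39,C[...,1]-.25)<.08)
print("handle",cv2.minAreaRect((C[m][:,:2]*1000).astype(np.float32)),C[m].mean(0))
print(fit(C,(.502,.248),zlo=.0345,zhi=.05,rad=.07,lx=.0535,ly=.0935,cut=.014))
m=(C[...,2]>.0405)&(C[...,2]<.05)&(np.hypot(C[...,0]-.502,C[...,1]-.248)<.06)
print("crown top",cv2.minAreaRect((C[m][:,:2]*1000).astype(np.float32)),C[m].mean(0))
for n,a,b in(("A",.444,-.027),("D",.642,-.002)): print(n,fit(C,(a,b),zlo=.012,zhi=.045,rad=.075))
go(.444,-.027,.2,np.radians(-105))
E
```

```text
time_s: 6.85
eef_pos: [0.4494, 0.2478, 0.1948]
tcp_rot: [0.708, 0.707, -0.0, -0.0]
force: [0.0, -0.1, -0.2]
width: 0.0849
gripper_force: 0.0
[0.44942821 0.24778971 0.19476445] 1.820946265004807
handle ((391.40289306640625, 247.2308349609375), (58.841514587402344, 15.044005393981934), 89.85049438476562) [0.39260586 0.24934604 0.08453476]
(array([ 5.01885095e-01,  2.47816896e-01, -3.10249486e-04]), np.float64(0.028), 4857)
crown top ((501.88812255859375, 247.69534301757812), (52.51438903808594, 91.39076232910156), 0.4301773011684418) [0.5010269  0.24855107 0.04294823]
A (array([ 0.44101435, -0.00254283,  0.94415811]), np.float64(0.903), 639)
D (array([ 0.65776312, -0.02060725, -0.78916179]), np.float64(1.0), 3)
q6 end [np.float64(0.2), np.float64(-2.94)] used 0.2
tilt fix [-0.08  0.01  0.  ] turn z -75.1 | shift after turn [ -66.9 -266.7   -5.1] | shift before turn [-274.9   -4.1   -5.1] | world [  -4.4 -274.9    5.2]
```

View pics/w2.png

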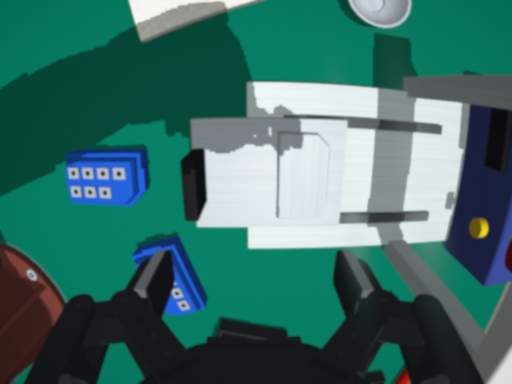

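The nest is at pixel (303,175), measured (0.502, 0.248) with yaw 0, cut corner at +x +y.

```bash
python3 -m creep '[[0,0,-9.4,0,0,0,85],[0,0,-9.4,0,0,0,85],[0,0,-9.4,0,0,0,85],[0,0,-9.4,0,0,0,85],[0,0,-9.4,0,0,0,85],[0,0,-9.4,0,0,0,85],[0,0,-9.4,0,0,0,85],[0,0,-9.3,0,0,0,85]]'; python3 -m creep '[[0,0,0,-18,-45,0,85],[0,0,0,-18,-45,0,85],[0,0,0,-18,-45,0,85],[0,0,0,-18,-45,0,85],[0,0,0,-18,-45,0,85],[0,0,0,-17,-42,0,85],[0,0,0,0,0,0,85]]'
cat > look.py <<'E'
import sys
from h import *
x,y,off=map(float,sys.argv[1:4])   # guess, 0/180 grasp flip is chosen by go()
p,C=wrist(); save(p,sys.argv[4]); r,c,m=fit(C,(x,y),zlo=.012,zhi=.045,rad=.08)
print("tray",r.round(4),np.degrees(r[2]).round(1),"cost",c,m)
go(r[0],r[1],off,r[2])
E
python3 look.py .444 -.027 .003 w3
```

```text
time_s: 7.9
eef_pos: [0.4474, 0.2482, 0.1953]
tcp_rot: [0.127, 0.992, 0.0, -0.0]
force: [0.0, -0.4, -0.4]
width: 0.0852
gripper_force: 0.0
time_s: 8.78
eef_pos: [0.4825, -0.0394, 0.1951]
tcp_rot: [0.132, 0.991, -0.0, -0.0]
force: [0.6, 0.0, 0.1]
width: 0.085
gripper_force: 0.0
tray [ 0.4434 -0.0271 -1.8084] -103.6 cost 0.044 6727
q6 end [np.float64(0.18), np.float64(-2.97)] used 0.18
tilt fix [ 0.02 -0.04 -0.  ] turn z -1.4 | shift after turn [ 40.3   1.3 192.2] | shift before turn [ 40.3   0.2 192.2] | world [ -39.    10.8 -192.2]
```

View pics/w3.png

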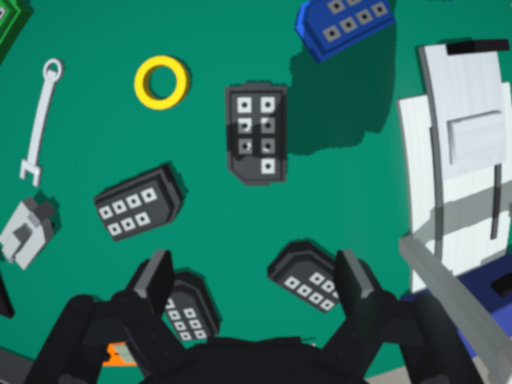

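Black tray A is at (257,133) with its cut corner lower left; the fit agrees (cost 0.04). I'll descend and grip.

```bash
python3 -m creep '[[0,0,-1.4,0,0,0,85],[0,0,0,20,0.6,30,85],[0,0,0,20.3,0.7,40,85],[0,0,0,0,0,40,85],[0,0,0,0,0,40,85],[0,0,0,0,0,28,85],[0,0,0,0,0,12,85],[0,0,0,0,0,6,85],[0,0,0,0,0,0,85]]'; python3 -m creep '[[0,0,0,0,0,0,55],[0,0,0,0,0,0,55],[0,0,0,0,0,0,55],[0,0,0,0,0,0,55]]' 40
```

```text
time_s: 9.95
eef_pos: [0.4447, -0.0266, -0.0001]
tcp_rot: [0.117, 0.993, -0.0, 0.0]
force: [0.2, 0.3, -0.3]
width: 0.0851
gripper_force: 0.0
time_s: 10.45
eef_pos: [0.4451, -0.027, 0.0005]
tcp_rot: [0.118, 0.993, -0.0, 0.001]
force: [-1.5, 1.7, 7.9]
width: 0.0632
gripper_force: 44.7
```

```bash
python3 -m creep '[[0,0,0,0,0,0,72],[0,0,0,0,0,0,72],[0,0,0,0,0,-3,72],[0,0,0,0,0,0,55],[0,0,0,0,0,0,55],[0,0,0,0,0,0,55],[0,0,0,0,0,0,55],[0,0,0,0,0,-20,55],[0,0,0,0,0,-60,55],[0,0,0,0,0,-60,55]]' 45; python3 -m creep '[[0,0,-10.4,0,0,0,55],[0,0,-10.4,0,0,0,55],[0,0,-10.4,0,0,0,55],[0,0,-10.4,0,0,0,55],[0,0,-10.4,0,0,0,55],[0,0,-10.4,0,0,0,55],[0,0,-10.4,0,0,0,55],[0,0,-10.4,0,0,0,55],[0,0,-10.4,0,0,0,55],[0,0,-10,0,0,0,55]]'
python3 - <<'E'
from h import *
go(.502,.2496,.11,np.pi)
E
```

```text
time_s: 11.7
eef_pos: [0.4436, -0.0266, 0.1435]
tcp_rot: [0.118, 0.993, 0.0, -0.001]
force: [0.8, -1.3, -1.0]
width: 0.0627
gripper_force: 50.4
time_s: 12.95
eef_pos: [0.444, -0.0267, 0.1421]
tcp_rot: [0.71, -0.705, -0.0, 0.0]
force: [-0.4, 0.0, -1.6]
width: 0.063
gripper_force: 50.5
q6 end [np.float64(2.03), np.float64(-1.11)] used -1.11
tilt fix [0.02 0.01 0.  ] turn z 0.4 | shift after turn [-276.3  -58.    32.1] | shift before turn [-275.9  -59.9   32.1] | world [ 58.  276.3 -32.1]
```

```bash
python3 -m creep '[[0,0,0.4,0,0,0,55],[0,0,0,-46,-9.7,3,55],[0,0,0,-46,-9.7,3,55],[0,0,0,-46,-9.7,3,55],[0,0,0,-46,-9.7,3,55],[0,0,0,-46,-9.7,3,55],[0,0,0,-46,-9.5,3,55],[0,0,0,0,0,0,55],[0,0,0,0,0,0,55]]'
python3 - <<'E'
from h import *
go(.502,.2496,.075,np.pi)
p,C=wrist(); save(p,"w4")
cv2.imwrite("pics/w4c.png",cv2.resize(p["frame"][120:384,60:452,::-1],(784,528)))
E
```

```text
time_s: 14.08
eef_pos: [0.5036, 0.2487, 0.124]
tcp_rot: [-0.704, 0.71, 0.0, -0.0]
force: [1.0, -0.0, -1.6]
width: 0.0631
gripper_force: 50.4
q6 end [np.float64(2.03), np.float64(-1.11)] used -1.11
tilt fix [ 0.04 -0.02  0.  ] turn z -0.5 | shift after turn [-1.   1.5 49. ] | shift before turn [-1.   1.6 49. ] | world [ -1.6   0.9 -49. ]
```

View pics/w4c.png

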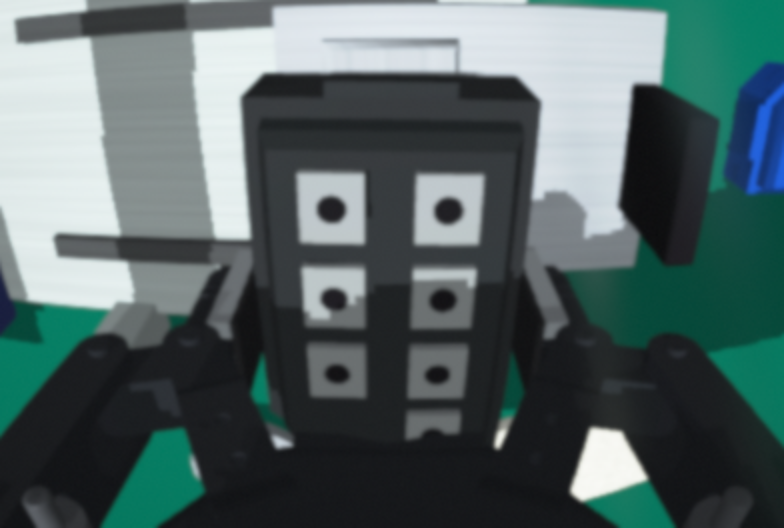

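The held tray is level and square in the picture, its cut corner (missing pip) at the lower left, which is world +x +y. I'll lower it.

```bash
python3 -m creep '[[0,0,-0.5,0,0,0,55],[0,0,0,-1,1.5,25,55],[0,0,0,0,0,25,55],[0,0,0,0,0,15,55],[0,0,0,0,0,8,55],[0,0,0,0,0,6,55],[0,0,0,0,0,4,55],[0,0,0,0,0,0,55]]'; python3 -m creep '[[0,0,0,0,0,3,55],[0,0,0,0,0,3,55],[0,0,0,0,0,0,55]]'
```

```text
time_s: 15.12
eef_pos: [0.5025, 0.2499, 0.0414]
tcp_rot: [0.708, -0.706, 0.0, -0.0]
force: [0.3, -0.1, -1.5]
width: 0.0631
gripper_force: 50.4
time_s: 15.5
eef_pos: [0.5022, 0.2498, 0.035]
tcp_rot: [0.708, -0.706, -0.0, 0.0]
force: [0.1, -0.0, -1.2]
width: 0.0632
gripper_force: 50.4
```

```bash
python3 -m creep '[[0,0,0,0,0,2,55],[0,0,0,0,0,0,55],[0,0,0,0,0,0,80],[0,0,0,0,0,0,80],[0,0,0,0,0,-5,85],[0,0,0,0,0,-20,85],[0,0,0,0,0,-60,85],[0,0,0,-40,0,-60,85],[0,0,0,0,0,0,85]]'
python3 - <<'E'
from h import *
p,C=wrist(); save(p,"w5")
print(fit(C,(.502,.248),zlo=.046,zhi=.075,rad=.08))
m=(C[...,2]>.046)&(np.hypot(C[...,0]-.502,C[...,1]-.248)<.03); print("crown z",np.median(C[m][:,2]),arm.sense()["eef_pos"])
# shoulder sharp
for n,g in dict(B=(.648,-.183),C=(.486,-.186),D=(.642,-.002)).items(): 
    if n=="C": go(g[0]-.0,g[1],.2,np.radians(4))
E
```

```text
time_s: 16.62
eef_pos: [0.5048, 0.2869, 0.1772]
tcp_rot: [0.709, -0.705, 0.002, -0.004]
force: [-0.1, 0.2, -0.0]
width: 0.0851
gripper_force: 0.0
(array([ 5.02706389e-01,  2.47473818e-01, -1.15740741e-04]), np.float64(0.04), 6813)
crown z 0.2589902368479726 [0.50368539 0.28575979 0.17411637]
q6 end [np.float64(1.14), np.float64(-2.01)] used 1.14
tilt fix [-0.31  0.1   0.  ] turn z 176.2 | shift after turn [-469.3  -50.4  -26.8] | shift before turn [471.6  19.6 -26.8] | world [ -17.7 -471.8   25.9]
```

Run:
```python
from h import *
y=np.radians(127.); psi=y+np.pi/2
go(.642-.03*np.cos(psi),-.002-.03*np.sin(psi),.2,y)
```

```text
q6 end [np.float64(2.52), np.float64(-0.62)] used -0.62
tilt fix [-0.31  0.1   0.  ] turn z 53.2 | shift after turn [  32.6 -313.1  -25.5] | shift before turn [ 270.4 -161.2  -25.5] | world [ 162.3 -269.7   25.9]
```

```bash
python3 -m creep '[[-0.3,0.1,0,0,0,-25,85],[0,0,0,45,0,0,85],[0,0,0,45,0,0,85],[0,0,0,45,0,0,85],[0,0,0,45,0,0,85],[0,0,0,45,0,0,85],[0,0,0,45,0,0,85],[0,0,0,0,0,0,85]]'; python3 -m creep '[[0,0,10.6,0,0,0,85],[0,0,10.6,0,0,0,85],[0,0,10.6,0,0,0,85],[0,0,10.6,0,0,0,85],[0,0,10.6,0,0,0,85],[0,0,0,-32,-42,0,85],[0,0,0,-32,-42,0,85],[0,0,0,-32,-42,0,85],[0,0,0,0,0,0,85]]';python3 look.py .642 -.002 .003 w6
```

```text
time_s: 17.68
eef_pos: [0.5023, 0.0118, 0.1951]
tcp_rot: [-0.707, 0.708, 0.002, -0.003]
force: [0.2, 0.9, 0.6]
width: 0.085
gripper_force: 0.0
time_s: 18.8
eef_pos: [0.6566, -0.0282, 0.1904]
tcp_rot: [-0.318, 0.948, 0.002, -0.005]
force: [-0.6, 0.5, 0.2]
width: 0.0851
gripper_force: 0.0
tray [ 0.641  -0.0027  2.2018] 126.2 cost 0.039 6700
q6 end [np.float64(2.51), np.float64(-0.64)] used -0.64
tilt fix [ 0.32 -0.46 -0.  ] turn z 1.0 | shift after turn [ -4.5  27.5 189.3] | shift before turn [ -5.   27.4 189.3] | world [ -14.4   24.8 -189.1]
```

```bash
python3 -m creep '[[0.32,-0.46,1,0,0,0,85],[0,0,0,-2.5,14,0,85],[0,0,0,-2,13.5,0,85],[0,0,0,0,0,40,85],[0,0,0,0,0,40,85],[0,0,0,0,0,40,85],[0,0,0,0,0,30,85],[0,0,0,0,0,0,85]]'
python3 - <<'E'
from h import *
go(.641,-.0027,.003,2.2018)
E
```

```text
time_s: 19.85
eef_pos: [0.6412, -0.0019, 0.043]
tcp_rot: [-0.311, 0.95, -0.0, 0.0]
force: [-0.2, -1.2, -0.4]
width: 0.085
gripper_force: 0.0
q6 end [np.float64(2.51), np.float64(-0.64)] used -0.64
tilt fix [-0.04  0.01  0.  ] turn z 0.1 | shift after turn [ 0.7 -0.5 40. ] | shift before turn [ 0.7 -0.5 40. ] | world [ -0.2  -0.8 -40. ]
```

```bash
python3 -m creep '[[0,0,0,0.7,-0.5,25,85],[0,0,0,0,0,15,85],[0,0,0,0,0,0,55],[0,0,0,0,0,0,55],[0,0,0,0,0,0,55],[0,0,0,0,0,0,55],[0,0,0,0,0,-20,55],[0,0,0,0,0,-60,55],[0,0,0,0,0,-60,55],[0,0,0,0,0,0,55]]' 45
python3 - <<'E'
from h import *
go(.49,.0,.145)
E
```

```text
time_s: 21.1
eef_pos: [0.6463, -0.0046, 0.1528]
tcp_rot: [-0.31, 0.951, -0.004, 0.007]
force: [0.7, -0.9, -2.1]
width: 0.0631
gripper_force: 50.9
tilt fix [-0.67  0.57 -0.  ] turn z 0.0 | shift after turn [123.6  96.1   5.5] | shift before turn [123.6  96.1   5.5] | world [-156.3    4.6   -7.8]
```

```bash
python3 -m creep '[[0,0,0,31,24,0,55],[0,0,0,31,24,0,55],[0,0,0,31,24,0,55],[0,0,0,31,24,0,55],[0,0,0,0,0,0,55],[0,0,0,0,0,0,55]]'; python3 -m creep '[[0,0,10.5,0,0,0,55],[0,0,10.5,0,0,0,55],[0,0,10.5,0,0,0,55],[0,0,10.5,0,0,0,55],[0,0,10.5,0,0,0,55],[0,0,10.5,0,0,0,55],[0,0,10.5,0,0,0,55],[0,0,10.5,0,0,0,55],[0,0,10.5,0,0,0,55],[0,0,10.5,0,0,0,55]]';python3 -m creep '[[0,0,10.5,0,0,0,55],[0,0,10.5,0,0,0,55],[0,0,0,0,0,0,55],[0,0,0,0,0,0,55]]'
python3 - <<'E'
from h import *
go(.502,.248,.14,0)
E
```

```text
time_s: 21.85
eef_pos: [0.4867, 0.0003, 0.1446]
tcp_rot: [-0.31, 0.951, -0.002, 0.002]
force: [0.3, 0.0, -1.3]
width: 0.0631
gripper_force: 50.8
time_s: 23.1
eef_pos: [0.4871, 0.0003, 0.1442]
tcp_rot: [0.568, 0.823, 0.001, 0.002]
force: [0.2, -1.4, -1.9]
width: 0.0629
gripper_force: 50.8
time_s: 23.6
eef_pos: [0.4866, 0.0003, 0.1442]
tcp_rot: [0.705, 0.71, 0.001, 0.002]
force: [-0.5, -0.2, -0.6]
width: 0.063
gripper_force: 50.8
q6 end [np.float64(2.03), np.float64(-1.11)] used -1.11
tilt fix [ 0.25  0.08 -0.  ] turn z -179.6 | shift after turn [-247.7  -15.3    3.9] | shift before turn [247.6  17.1   3.9] | world [ 15.4 247.7  -4.2]
```

```bash
python3 -m creep '[[0.25,0.08,0.4,0,0,0,55],[0,0,0,41,2.6,2,55],[0,0,0,41,2.6,2,55],[0,0,0,41,2.6,2,55],[0,0,0,41,2.6,2,55],[0,0,0,41,2.6,2,55],[0,0,0,42,2.6,2,55],[0,0,0,0,0,0,55],[0,0,0,0,0,0,55],[0,0,0,0,0,0,55]]'
python3 - <<'E'
from h import *
go(.502,.248,.062,0)
p,C=wrist(); save(p,"w7")
E
```

```text
time_s: 24.85
eef_pos: [0.5031, 0.2465, 0.1323]
tcp_rot: [0.709, 0.705, 0.0, 0.0]
force: [-0.4, 0.3, -1.0]
width: 0.063
gripper_force: 50.8
q6 end [np.float64(2.03), np.float64(-1.11)] used -1.11
tilt fix [ 0.02  0.01 -0.  ] turn z -180.3 | shift after turn [-1.6  1.1 70.3] | shift before turn [ 1.6 -1.1 70.3] | world [ -1.1   1.5 -70.3]
```

```bash
python3 -m creep '[[0,0,-0.3,1.6,-1,15,55],[0,0,0,0,0,25,55],[0,0,0,0,0,15,55],[0,0,0,0,0,7,55],[0,0,0,0,0,4,55],[0,0,0,0,0,0,55]]'; python3 -m creep '[[0,0,0,0,0,3,55],[0,0,0,0,0,2,55],[0,0,0,0,0,2,55],[0,0,0,0,0,0,55]]'
```

```text
time_s: 25.65
eef_pos: [0.5021, 0.249, 0.0665]
tcp_rot: [0.707, 0.707, 0.0, 0.0]
force: [-0.6, -0.3, -1.7]
width: 0.0632
gripper_force: 50.8
time_s: 26.15
eef_pos: [0.5036, 0.2488, 0.062]
tcp_rot: [0.707, 0.707, 0.001, 0.001]
force: [-2.0, -4.2, 16.4]
width: 0.0628
gripper_force: 52.8
```

```bash
python3 -m creep '[[0,0,0,-1,-0.7,-2,55],[0,0,0,0,0,0,55],[0,0,0,0,0,2,55],[0,0,0,0,0,1,55],[0,0,0,0,0,0,55]]'
```

```text
time_s: 26.78
eef_pos: [0.5034, 0.2482, 0.0619]
tcp_rot: [0.707, 0.707, 0.002, 0.002]
force: [-2.7, -2.9, 25.0]
width: 0.0632
gripper_force: 53.7
```

```bash
python3 -m creep '[[0,0,0,0,0,-2,55],[0,0,0,0,0,0,80],[0,0,0,0,0,0,80],[0,0,0,0,0,0,80],[0,0,0,0,0,-20,85],[0,0,0,0,0,-50,85],[0,0,0,0,0,-40,85],[0,0,0,-40,0,0,85],[0,0,0,-40,0,0,85],[0,0,0,0,0,0,85]]'
cat > stack.py <<'E'
import sys
from h import *
n=int(sys.argv[1]); p,C=wrist(); save(p,sys.argv[2]); z0=.030+.026*(n-1)
r=fit(C,(.502,.248),zlo=z0+.018,zhi=z0+.047,rad=.08); print(r)
c,s=np.cos(r[0][2]),np.sin(r[0][2]); L=C.copy(); L[...,:2]=(C[...,:2]-r[0][:2])@np.array([[c,-s],[s,c]])
def pl(m):
    Q=L[m]; A=np.c_[Q[:,:2],np.ones(len(Q))]; 
    for _ in range(4):
        k=np.linalg.lstsq(A,Q[:,2],rcond=None)[0]; e=abs(A@k-Q[:,2]); w=e<max(.002,np.median(e)*2); A,Q=A[w],Q[w]
    return k.round(4),len(Q)
zz=(L[...,2]>z0+.01)&(L[...,2]<z0+.055)
print("crown top (expect %.3f)"%(z0+.038),pl(zz&(abs(L[...,0])<.022)&(abs(L[...,1])<.042)),arm.sense()["eef_pos"])
E
python3 stack.py 2 w8
```

```text
time_s: 28.02
eef_pos: [0.5018, 0.1661, 0.1719]
tcp_rot: [0.708, 0.707, 0.001, 0.001]
force: [-0.2, -0.5, 0.6]
width: 0.085
gripper_force: 0.0
(array([ 0.50301375,  0.24841735, -0.01334984]), np.float64(0.036), 6806)
crown top (expect 0.094) (array([-0.008 , -0.0124,  0.0957]), 6093) [0.50171023 0.1671901  0.17167086]
```

View pics/w8.png

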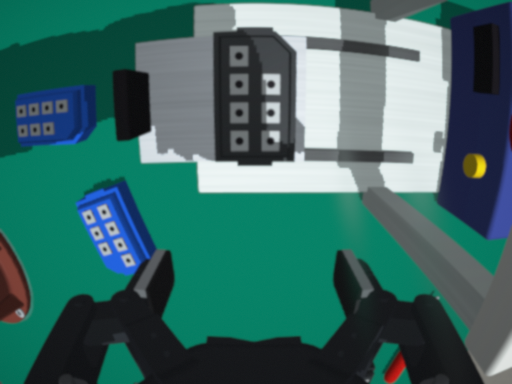

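The second tray is seated: square on the stack at (255,95), crown top 1.7 mm above nominal (bias about 1 mm), nearly level. Next is tray C.

Run:
```python
from h import *
go(.489,-.226,.18,.071)
```

```text
q6 end [np.float64(1.07), np.float64(-2.07)] used 1.07
tilt fix [ 0.1  -0.02 -0.  ] turn z -4.1 | shift after turn [-391.3  -40.6   -8.5] | shift before turn [-393.2  -12.4   -8.5] | world [ -12.7 -393.2    8.3]
```

```bash
python3 -m creep '[[0,0,-4.1,0,0,0,85],[0,0,0,-44,-4.5,-1,85],[0,0,0,-44,-4.5,-1,85],[0,0,0,-44,-4.5,-1,85],[0,0,0,-44,-4.5,-1,85],[0,0,0,-44,-4.5,-1,85],[0,0,0,-44,-4.5,-1,85],[0,0,0,-44,-4.5,-1,85],[0,0,0,-44,-4.5,-1,85],[0,0,0,-39,-4.5,-1,85]]'; python3 -m creep '[[0,0,0,0,0,0,85],[0,0,0,0,0,0,85]]';  python3 look.py .486 -.186 .004 w9
```

```text
time_s: 29.32
eef_pos: [0.4897, -0.2259, 0.1801]
tcp_rot: [0.681, 0.733, 0.0, 0.0]
force: [-0.1, 0.6, -0.2]
width: 0.0848
gripper_force: 0.0
time_s: 29.58
eef_pos: [0.4896, -0.2241, 0.1796]
tcp_rot: [0.681, 0.733, 0.0, -0.0]
force: [0.4, 0.7, -0.6]
width: 0.0847
gripper_force: 0.0
tray [ 0.4852 -0.1868  0.0933] 5.3 cost 0.039 6741
q6 end [np.float64(1.11), np.float64(-2.03)] used 1.11
tilt fix [ 0.02 -0.02  0.  ] turn z -1.1 | shift after turn [ 37.2  -1.  175.6] | shift before turn [ 37.2  -1.7 175.6] | world [  -4.4   37.  -175.6]
```

```bash
python3 -m creep '[[0,0,-1.1,0,0,0,85],[0,0,0,19,-0.5,10,85],[0,0,0,18,-0.5,40,85],[0,0,0,0,0,40,85],[0,0,0,0,0,40,85],[0,0,0,0,0,25,85],[0,0,0,0,0,0,85],[0,0,0,0,0,0,85]]'
python3 - <<'E'
from h import *
go(.4852,-.1868,.004,.0933)
E
```

```text
time_s: 30.62
eef_pos: [0.4856, -0.1882, 0.0256]
tcp_rot: [0.674, 0.739, 0.0, 0.001]
force: [0.3, -0.3, 0.2]
width: 0.0853
gripper_force: 0.0
q6 end [np.float64(1.11), np.float64(-2.03)] used 1.11
tilt fix [0.08 0.05 0.  ] turn z -0.0 | shift after turn [ 1.5 -0.3 21.6] | shift before turn [ 1.5 -0.3 21.6] | world [ -0.4   1.4 -21.6]
```

```bash
python3 -m creep '[[0,0,0,1.5,-0.3,15,85],[0,0,0,0,0,7,85],[0,0,0,0,0,0,55],[0,0,0,0,0,0,55],[0,0,0,0,0,0,55],[0,0,0,0,0,0,55],[0,0,0,0,0,-20,55],[0,0,0,0,0,-45,55],[0,0,0,0,0,-45,55],[0,0,0,0,0,-45,55]]' 45; python3 -m creep '[[0,0,5.3,0,0,0,55],[0,0,0,0,0,0,55],[0,0,0,0,0,0,55]]'
python3 - <<'E'
from h import *
go(.502,.248,.15,0)
E
```

```text
time_s: 31.88
eef_pos: [0.4842, -0.1866, 0.1586]
tcp_rot: [0.674, 0.739, 0.0, 0.0]
force: [1.3, -0.3, -2.1]
width: 0.0628
gripper_force: 50.2
time_s: 32.25
eef_pos: [0.484, -0.1864, 0.1564]
tcp_rot: [0.707, 0.708, -0.0, -0.001]
force: [0.4, 0.1, -1.3]
width: 0.063
gripper_force: 50.3
q6 end [np.float64(2.03), np.float64(-1.11)] used -1.11
tilt fix [-0.05 -0.05  0.  ] turn z -179.9 | shift after turn [-434.4  -18.     6.7] | shift before turn [434.4  18.5   6.7] | world [ 18.  434.4  -6.4]
```

```bash
python3 -m creep '[[0,0,0,43.4,1.8,0,55],[0,0,0,43.4,1.8,0,55],[0,0,0,43.4,1.8,0,55],[0,0,0,43.4,1.8,0,55],[0,0,0,43.4,1.8,0,55],[0,0,0,43.4,1.8,0,55],[0,0,0,43.4,1.8,0,55],[0,0,0,43.4,1.8,0,55],[0,0,0,43.4,1.8,0,55],[0,0,0,43.4,1.8,0,55]]';python3 -m creep '[[0,0,0,0,0,0,55],[0,0,0,0,0,0,55],[0,0,0,0,0,0,55]]'
python3 - <<'E'
from h import *
go(.5025,.248,.094,0)
E
```

```text
time_s: 33.5
eef_pos: [0.5022, 0.2486, 0.1564]
tcp_rot: [0.707, 0.707, -0.0, -0.0]
force: [-0.4, -0.9, -1.1]
width: 0.0627
gripper_force: 50.2
time_s: 33.88
eef_pos: [0.5027, 0.2463, 0.1569]
tcp_rot: [0.708, 0.707, -0.0, -0.0]
force: [-0.4, 0.4, -2.2]
width: 0.063
gripper_force: 50.3
q6 end [np.float64(2.03), np.float64(-1.11)] used -1.11
tilt fix [-0.02  0.02  0.  ] turn z -180.1 | shift after turn [-1.7  0.2 62.9] | shift before turn [ 1.7 -0.2 62.9] | world [ -0.2   1.7 -62.9]
```

```bash
python3 -m creep '[[0,0,0,1.7,-0.2,10,55],[0,0,0,0,0,25,55],[0,0,0,0,0,20,55],[0,0,0,0,0,8,55],[0,0,0,0,0,0,55]]'; python3 -m creep '[[0,0,0,0,0,2,55],[0,0,0,0,0,2,55],[0,0,0,0,0,1.5,55],[0,0,0,0,0,0,55]]'
```

```text
time_s: 34.5
eef_pos: [0.5022, 0.2488, 0.0937]
tcp_rot: [0.707, 0.707, -0.0, -0.0]
force: [-0.1, 0.2, -2.4]
width: 0.063
gripper_force: 50.2
time_s: 35.0
eef_pos: [0.5025, 0.249, 0.0887]
tcp_rot: [0.707, 0.707, 0.0, 0.0]
force: [-0.4, 0.3, -1.5]
width: 0.0628
gripper_force: 50.2
```

```bash
python3 -m creep '[[0,0,0,0,0,1.5,55],[0,0,0,0,0,0.5,55],[0,0,0,0,0,0,55]]'; python3 -m creep '[[0,0,0,0,0,0,80],[0,0,0,0,0,0,80],[0,0,0,0,0,0,80],[0,0,0,0,0,-20,85],[0,0,0,0,0,-45,85],[0,0,0,0,0,-30,85],[0,0,0,-40,0,0,85],[0,0,0,-40,0,0,85],[0,0,0,0,0,0,85],[0,0,0,0,0,0,85]]'; python3 stack.py 3 w10
python3 - <<'E'
from h import *
y=np.radians(90.2); psi=y+np.pi/2
go(.648+.03,-.183,.18,y)
E
```

```text
time_s: 35.38
eef_pos: [0.5025, 0.2489, 0.0867]
tcp_rot: [0.707, 0.707, 0.0, 0.0]
force: [0.0, 0.8, -0.7]
width: 0.0632
gripper_force: 50.2
time_s: 36.62
eef_pos: [0.5028, 0.1691, 0.1829]
tcp_rot: [0.707, 0.707, 0.001, 0.0]
force: [0.2, 0.3, 0.1]
width: 0.085
gripper_force: 0.0
(array([ 0.50227134,  0.24902471, -0.00174765]), np.float64(0.037), 6783)
crown top (expect 0.120) (array([-0.007 , -0.0115,  0.1217]), 6977) [0.50266714 0.16947639 0.18259903]
q6 end [np.float64(2.87), np.float64(-0.27)] used -0.27
tilt fix [ 0.07 -0.02 -0.  ] turn z -90.2 | shift after turn [-174.1 -353.1    2.7] | shift before turn [-352.4  175.4    2.7] | world [ 175.3 -352.5   -2.6]
```

```bash
python3 -m creep '[[0,0,-10,0,0,0,85],[0,0,-10,0,0,0,85],[0,0,-10,0,0,0,85],[0,0,-10,0,0,0,85],[0,0,-10,0,0,0,85],[0,0,-10,0,0,0,85],[0,0,-10,0,0,0,85],[0,0,-10,0,0,0,85],[0,0,-10.2,0,0,0,85]]'; python3 -m creep '[[0,0,0,0,-40,0,85],[0,0,0,-20,-40,0,85],[0,0,0,-20,-40,0,85],[0,0,0,-20,-40,0,85],[0,0,0,-20,-40,0,85],[0,0,0,-20,-40,0,85],[0,0,0,-20,-40,0,85],[0,0,0,-20,-40,0,85],[0,0,0,-20,-33,0,85],[0,0,0,-14,0,0,85]]';python3 -m creep '[[0,0,0,0,0,0,85],[0,0,0,0,0,0,85],[0,0,0,0,0,0,85]]'; python3 look.py .648 -.183 .004 w11
```

```text
time_s: 37.8
eef_pos: [0.5023, 0.17, 0.182]
tcp_rot: [-0.005, 1.0, 0.0, 0.0]
force: [-0.4, -0.8, -0.7]
width: 0.0849
gripper_force: 0.0
time_s: 39.05
eef_pos: [0.6783, -0.1851, 0.1811]
tcp_rot: [-0.001, 1.0, -0.0, -0.0]
force: [-0.5, 1.1, -0.4]
width: 0.0849
gripper_force: 0.0
time_s: 39.42
eef_pos: [0.6772, -0.1828, 0.1821]
tcp_rot: [-0.002, 1.0, -0.0, 0.0]
force: [-0.2, -0.0, -1.0]
width: 0.0852
gripper_force: 0.0
tray [ 0.6497 -0.1832  1.5554] 89.1 cost 0.036 6741
q6 end [np.float64(2.88), np.float64(-0.26)] used -0.26
tilt fix [-0.01  0.03  0.  ] turn z 1.1 | shift after turn [ 27.6  -0.6 178.1] | shift before turn [ 2.760e+01 -1.000e-01  1.781e+02] | world [ -27.6   -0.2 -178.2]
```

```bash
python3 -m creep '[[0,0,1.1,0,0,0,85],[0,0,0,14,-0.3,10,85],[0,0,0,13.5,-0.3,40,85],[0,0,0,0,0,40,85],[0,0,0,0,0,40,85],[0,0,0,0,0,25,85],[0,0,0,0,0,0,85],[0,0,0,0,0,0,85]]'
python3 - <<'E'
from h import *
go(.6497,-.1832,.004,1.5554)
E
```

```text
time_s: 40.48
eef_pos: [0.6507, -0.184, 0.0284]
tcp_rot: [0.008, 1.0, -0.0, 0.001]
force: [0.8, -0.5, 0.8]
width: 0.085
gripper_force: 0.0
q6 end [np.float64(2.88), np.float64(-0.26)] used -0.26
tilt fix [-0.04  0.11 -0.  ] turn z -0.1 | shift after turn [ 1.1  0.8 24.4] | shift before turn [ 1.1  0.8 24.4] | world [ -1.    0.8 -24.4]
```

```bash
python3 -m creep '[[0,0,0,1,0.8,15,85],[0,0,0,0,0,9.5,85],[0,0,0,0,0,0,55],[0,0,0,0,0,0,55],[0,0,0,0,0,0,55],[0,0,0,0,0,0,55],[0,0,0,0,0,-20,55],[0,0,0,0,0,-40,55],[0,0,0,0,0,-40,55],[0,0,0,0,0,-40,55]]' 45; python3 -m creep '[[0,0,0,0,0,-35,55],[0,0,0,40,0,0,55],[0,0,0,40,0,0,55],[0,0,0,40,0,0,55],[0,0,0,28,0,0,55],[0,0,0,0,0,0,55],[0,0,0,0,0,0,55]]'; python3 -m creep '[[0,0,10,0,0,0,55],[0,0,10,0,0,0,55],[0,0,10,0,0,0,55],[0,0,10,0,0,0,55],[0,0,10,0,0,0,55],[0,0,10,0,0,0,55],[0,0,10,0,0,0,55],[0,0,10,0,0,0,55],[0,0,9.1,0,0,0,55],[0,0,0,0,0,0,55]]';  python3 - <<'E'
from h import *
go(.502,.248,.17,0)
E
```

```text
time_s: 41.72
eef_pos: [0.6492, -0.183, 0.1454]
tcp_rot: [0.008, 1.0, -0.0, 0.001]
force: [1.2, -0.6, -0.9]
width: 0.0629
gripper_force: 50.9
time_s: 42.6
eef_pos: [0.5017, -0.1808, 0.1785]
tcp_rot: [0.008, 1.0, -0.0, 0.001]
force: [-0.6, 0.6, -1.4]
width: 0.063
gripper_force: 51.0
time_s: 43.85
eef_pos: [0.5017, -0.1805, 0.1775]
tcp_rot: [0.707, 0.707, 0.0, 0.0]
force: [0.2, 0.9, -1.9]
width: 0.063
gripper_force: 51.0
q6 end [np.float64(2.03), np.float64(-1.11)] used -1.11
tilt fix [ 0.03 -0.   -0.  ] turn z -179.9 | shift after turn [-4.285e+02 -3.000e-01  7.500e+00] | shift before turn [428.5   0.7   7.5] | world [ 3.000e-01  4.285e+02 -7.500e+00]
```

```bash
python3 -m creep '[[0,0,0,43,0,0,55],[0,0,0,43,0,0,55],[0,0,0,43,0,0,55],[0,0,0,43,0,0,55],[0,0,0,43,0,0,55],[0,0,0,43,0,0,55],[0,0,0,43,0,0,55],[0,0,0,43,0,0,55],[0,0,0,43,0,0,55],[0,0,0,43,0,0,55]]';python3 -m creep '[[0,0,0,0,0,0,55],[0,0,0,0,0,0,55],[0,0,0,0,0,0,55]]'
python3 - <<'E'
from h import *
go(.5025,.2483,.119,0)
E
```

```text
time_s: 45.1
eef_pos: [0.5015, 0.2513, 0.1775]
tcp_rot: [0.706, 0.709, 0.0, 0.0]
force: [0.9, -0.7, -1.0]
width: 0.0631
gripper_force: 51.0
time_s: 45.48
eef_pos: [0.5016, 0.2487, 0.1773]
tcp_rot: [0.707, 0.707, 0.0, 0.0]
force: [0.8, 1.2, -1.2]
width: 0.0632
gripper_force: 51.0
q6 end [np.float64(2.03), np.float64(-1.11)] used -1.11
tilt fix [ 0.02  0.01 -0.  ] turn z -180.0 | shift after turn [ 0.4 -0.9 58.3] | shift before turn [-0.4  0.9 58.3] | world [  0.9  -0.4 -58.3]
```

Expected seat is at TCP z ≈ 0.113.

```bash
python3 -m creep '[[0,0,0,-0.4,0.9,10,55],[0,0,0,0,0,25,55],[0,0,0,0,0,15,55],[0,0,0,0,0,8,55],[0,0,0,0,0,0,55]]'; python3 -m creep '[[0,0,0,0,0,2,55],[0,0,0,0,0,2,55],[0,0,0,0,0,1,55],[0,0,0,0,0,0,55]]'
```

```text
time_s: 46.1
eef_pos: [0.5019, 0.2489, 0.1188]
tcp_rot: [0.707, 0.707, -0.0, -0.0]
force: [0.5, 0.4, -1.2]
width: 0.063
gripper_force: 51.0
time_s: 46.6
eef_pos: [0.5022, 0.2492, 0.1143]
tcp_rot: [0.707, 0.707, 0.0, 0.0]
force: [-0.0, -0.7, -2.0]
width: 0.063
gripper_force: 51.0
```

```bash
python3 -m creep '[[0,0,0,0,0,1,55],[0,0,0,0,0,0,55]]'; python3 -m creep '[[0,0,0,0,0,0,80],[0,0,0,0,0,0,80],[0,0,0,0,0,0,80],[0,0,0,0,0,-20,85],[0,0,0,0,0,-45,85],[0,0,0,0,0,-20,85],[0,0,0,-40,0,0,85],[0,0,0,-40,0,0,85],[0,0,0,0,0,0,85],[0,0,0,0,0,0,85]]'; python3 stack.py 4 w12
python3 - <<'E'
from h import *
y=np.radians(24); psi=y+np.pi/2
go(.478-.04*np.cos(psi),-.388-.04*np.sin(psi),.20,y)
E
```

```text
time_s: 46.85
eef_pos: [0.5021, 0.2491, 0.1132]
tcp_rot: [0.707, 0.707, 0.0, 0.0]
force: [-0.4, 0.8, -0.8]
width: 0.063
gripper_force: 51.0
time_s: 48.1
eef_pos: [0.5022, 0.1693, 0.1987]
tcp_rot: [0.708, 0.707, 0.0, 0.0]
force: [-0.1, 0.2, 0.2]
width: 0.0847
gripper_force: 0.0
(array([0.5023855 , 0.24808   , 0.00138889]), np.float64(0.038), 6818)
crown top (expect 0.146) (array([-0.0101, -0.0117,  0.1477]), 7684) [0.5021733  0.16963377 0.19853159]
q6 end [np.float64(0.44), np.float64(-2.7)] used 0.44
tilt fix [ 0.03 -0.02 -0.  ] turn z -24.0 | shift after turn [-539.6 -248.9   -1.7] | shift before turn [-594.2   -7.7   -1.7] | world [  -7.9 -594.2    1.5]
```

All four are stacked at a consistent height, (0.502, 0.248). Now the cover.

```bash
python3 -m creep '[[0,0,-8,-45,0,-3,85],[0,0,-8,-45,0,0,85],[0,0,-8,-45,0,0,85],[0,0,0,0,0,0,85],[0,0,0,0,0,0,85]]'
python3 - <<'E'
from h import *
y=np.radians(24); psi=y+np.pi/2
go(.478-.04*np.cos(psi),-.388-.04*np.sin(psi),.20,y)
E
```

```text
time_s: 48.78
eef_pos: [0.5206, 0.0372, 0.2012]
tcp_rot: [0.545, 0.838, 0.0, -0.0]
force: [-0.4, 0.8, -0.6]
width: 0.085
gripper_force: 0.0
q6 end [np.float64(0.44), np.float64(-2.7)] used 0.44
tilt fix [ 0.   -0.03  0.  ] turn z -0.1 | shift after turn [-411.1 -211.9    1. ] | shift before turn [-411.4 -211.3    1. ] | world [ -26.3 -461.7   -1.2]
```

```bash
python3 -m creep '[[0,0,0,-41,-21.2,0,60],[0,0,0,-41,-21.2,0,60],[0,0,0,-41,-21.2,0,60],[0,0,0,-41,-21.2,0,60],[0,0,0,-41,-21.2,0,60],[0,0,0,-41,-21.2,0,60],[0,0,0,-41,-21.2,0,60],[0,0,0,-41,-21.2,0,60],[0,0,0,-41,-21.2,0,60],[0,0,0,-41,-21.2,0,60]]'; python3 -m creep '[[0,0,0,0,0,0,60],[0,0,0,0,0,0,60],[0,0,0,0,0,0,60]]'
python3 - <<'E'
from h import *
p,C=wrist(); save(p,"w13")
r,c,m=fit(C,(.478,-.388),zlo=.025,zhi=.075,rad=.08); print("cover",r.round(4),np.degrees(r[2]).round(1),c,m)
m=(C[...,2]>.06)&(C[...,2]<.075)&(np.hypot(C[...,0]-.478,C[...,1]+.388)<.05)
q=cv2.minAreaRect((C[m][:,:2]*1000).astype(np.float32)); print("handle",q,C[m].mean(0))
go(r[0],r[1],.06,r[2])
E
```

```text
time_s: 50.02
eef_pos: [0.4946, -0.4243, 0.2013]
tcp_rot: [0.544, 0.839, 0.0, 0.0]
force: [0.3, -0.5, -0.1]
width: 0.0601
gripper_force: 0.0
time_s: 50.4
eef_pos: [0.4943, -0.4229, 0.2016]
tcp_rot: [0.544, 0.839, 0.0, 0.0]
force: [0.6, -0.2, -0.6]
width: 0.0602
gripper_force: 0.0
cover [ 0.4779 -0.3889  0.4107] 23.5 0.071 6906
handle ((477.9833679199219, -388.44976806640625), (19.8433837890625, 49.140193939208984), 23.64812660217285) [ 0.47747747 -0.38783473  0.06784683]
q6 end [np.float64(0.48), np.float64(-2.66)] used 0.48
tilt fix [0.02 0.02 0.  ] turn z 0.5 | shift after turn [ 37.9  -1.4 141.6] | shift before turn [ 37.9  -1.  141.6] | world [ -16.3   34.2 -141.6]
```

View pics/w13.png

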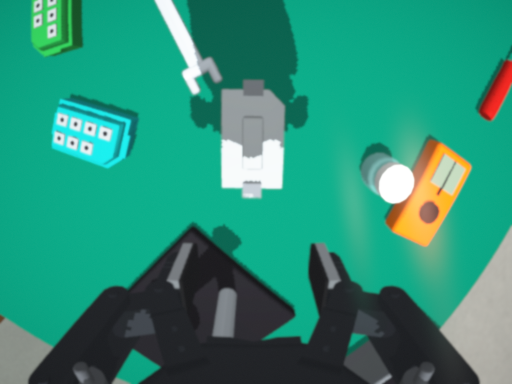

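The cover is at (252,140), its cut corner at upper right (280,98). That agrees with the fitted yaw of 23.6°, and the handle is centred at (0.478, -0.3885).

```bash
python3 -m creep '[[0,0,0.4,0,0,0,60],[0,0,0,19,-0.7,0,60],[0,0,0,19,-0.7,20,60],[0,0,0,0,0,40,60],[0,0,0,0,0,40,60],[0,0,0,0,0,30,60],[0,0,0,0,0,0,60],[0,0,0,0,0,0,60]]'
python3 - <<'E'
from h import *
go(.478,-.3886,.044,.4125)
E
```

```text
time_s: 51.45
eef_pos: [0.4776, -0.3906, 0.0729]
tcp_rot: [0.548, 0.837, -0.0, 0.001]
force: [-0.1, -0.4, 0.4]
width: 0.0603
gripper_force: 0.0
q6 end [np.float64(0.48), np.float64(-2.67)] used 0.48
tilt fix [ 0.04  0.1  -0.  ] turn z -0.1 | shift after turn [ 1.7  1.2 28.9] | shift before turn [ 1.7  1.2 28.9] | world [  0.4   2.  -28.9]
```

```bash
python3 -m creep '[[0,0,0,1.7,0.6,15,60],[0,0,0,0,0,14,60],[0,0,0,0,0,0,10],[0,0,0,0,0,0,10],[0,0,0,0,0,0,10],[0,0,0,0,0,0,10],[0,0,0,0,0,0,10],[0,0,0,0,0,0,10]]' 60; python3 -m creep '[[0,0,0,0,0,-20,10],[0,0,0,0,0,-40,10],[0,0,0,0,0,-40,10],[0,0,0,0,0,-40,10],[0,0,0,0,0,-40,10],[0,0,0,0,0,-20,10],[0,0,8,0,0,0,10],[0,0,8,0,0,0,10],[0,0,7.6,0,0,0,10],[0,0,0,0,0,0,10]]'
python3 - <<'E'
from h import *
go(.502,.2485,.235,0)
E
```

```text
time_s: 52.45
eef_pos: [0.4771, -0.3887, 0.0427]
tcp_rot: [0.548, 0.837, -0.0, 0.0]
force: [-0.3, -0.1, 2.5]
width: 0.0189
gripper_force: 59.1
time_s: 53.7
eef_pos: [0.4768, -0.3882, 0.2431]
tcp_rot: [0.707, 0.707, 0.0, 0.0]
force: [0.2, 0.2, -1.8]
width: 0.0186
gripper_force: 58.8
q6 end [np.float64(2.03), np.float64(-1.11)] used -1.11
tilt fix [ 0.03  0.01 -0.  ] turn z -180.0 | shift after turn [-636.8  -25.2    8. ] | shift before turn [636.7  25.4   8. ] | world [ 25.2 636.7  -8.1]
```

```bash
python3 -m creep '[[0,0,0,45,1.8,0,10],[0,0,0,45,1.8,0,10],[0,0,0,45,1.8,0,10],[0,0,0,45,1.8,0,10],[0,0,0,45,1.8,0,10],[0,0,0,45,1.8,0,10],[0,0,0,45,1.8,0,10],[0,0,0,45,1.8,0,10],[0,0,0,45,1.8,0,10],[0,0,0,45,1.8,0,10]]'; python3 -m creep '[[0,0,0,45,1.8,0,10],[0,0,0,45,1.8,0,10],[0,0,0,45,1.8,0,10],[0,0,0,45,1.8,0,10],[0,0,0,0,0,0,10],[0,0,0,0,0,0,10],[0,0,0,0,0,0,10]]'
python3 - <<'E'
from h import *
go(.502,.2485,.185,0)
p,C=wrist(); save(p,"w14")
E
```

```text
time_s: 54.95
eef_pos: [0.495, 0.0631, 0.243]
tcp_rot: [0.706, 0.708, 0.0, 0.0]
force: [1.8, 0.2, -2.1]
width: 0.019
gripper_force: 59.1
time_s: 55.82
eef_pos: [0.5026, 0.2407, 0.2425]
tcp_rot: [0.707, 0.707, 0.0, 0.0]
force: [-0.3, 0.8, -2.5]
width: 0.0192
gripper_force: 59.2
q6 end [np.float64(2.03), np.float64(-1.11)] used -1.11
tilt fix [0.03 0.   0.  ] turn z -180.0 | shift after turn [-7.8  0.7 57.5] | shift before turn [ 7.8 -0.7 57.5] | world [ -0.6   7.8 -57.5]
```

View pics/w14.png

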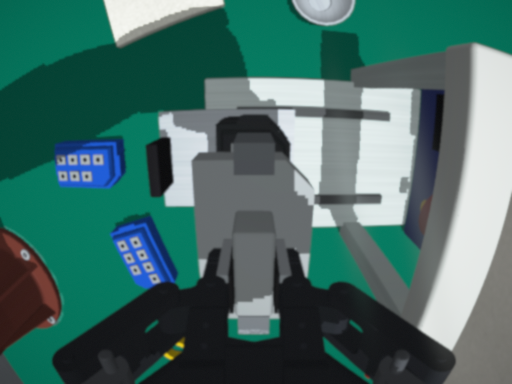

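The cover is level and square over the stack, cut corner at (300,170), matching the trays.

```bash
python3 -m creep '[[0,0,0,7.8,-0.6,0,10],[0,0,0,0,0,25,10],[0,0,0,0,0,25,10],[0,0,0,0,0,15,10],[0,0,0,0,0,6,10],[0,0,0,0,0,0,10],[0,0,0,0,0,0,10]]'; python3 -m creep '[[0,0,0,0,0,2,10],[0,0,0,0,0,2,10],[0,0,0,0,0,0,10]]'
```

```text
time_s: 56.75
eef_pos: [0.5024, 0.2495, 0.1723]
tcp_rot: [0.707, 0.707, 0.001, 0.0]
force: [0.4, 0.5, -2.1]
width: 0.0189
gripper_force: 59.2
time_s: 57.12
eef_pos: [0.5021, 0.2493, 0.1674]
tcp_rot: [0.707, 0.707, 0.0, 0.0]
force: [0.1, -0.8, -2.5]
width: 0.0186
gripper_force: 59.3
```

```bash
for i in 1 2; do python3 -m creep '[[0,0,0,0,0,1,10],[0,0,0,0,0,1,10],[0,0,0,0,0,0,10]]' | egrep 'eef|^force'; done; python3 -m creep '[[0,0,0,0,0,1,10],[0,0,0,0,0,0,10]]' | egrep 'eef|^force'
```

```text
eef_pos: [0.5022, 0.2494, 0.1658]
force: [-1.1, -0.5, 4.4]
eef_pos: [0.5025, 0.2495, 0.1644]
force: [-0.7, -0.8, 9.7]
eef_pos: [0.5027, 0.2496, 0.1639]
force: [-1.4, -0.4, 11.0]
```

```bash
for i in 1 2 3 4; do python3 -m creep '[[0,0,0,0,0,1,10],[0,0,0,0,0,0,10]]' | egrep 'eef|^force|width'; done
```

```text
eef_pos: [0.5029, 0.2496, 0.1627]
force: [0.1, 1.4, 8.0]
width: 0.019
eef_pos: [0.5015, 0.2494, 0.1596]
force: [0.4, 0.8, 1.1]
width: 0.0187
eef_pos: [0.5017, 0.2494, 0.1596]
force: [-2.6, -0.7, 4.9]
width: 0.0184
eef_pos: [0.5022, 0.2494, 0.1595]
force: [-2.8, -1.2, 11.0]
width: 0.0188
```

It dropped to exactly the expected height and is now solid. I'll release and check.

```bash
python3 -m creep '[[0,0,0,0,0,1,10],[0,0,0,0,0,0,10],[0,0,0,0,0,-3,10],[0,0,0,0,0,0,40],[0,0,0,0,0,0,40],[0,0,0,0,0,-20,50],[0,0,0,0,0,-40,50],[0,0,0,-40,0,0,50],[0,0,0,-40,0,0,50],[0,0,0,0,0,0,50]]'
python3 - <<'E'
from h import *
p,C=wrist(); save(p,"w15"); print(fit(C,(.502,.248),zlo=.148,zhi=.19,rad=.08))
def pl(m):
    Q=C[m]-[.502,.248,0]; A=np.c_[Q[:,:2],np.ones(len(Q))]; k=np.linalg.lstsq(A,Q[:,2],rcond=None)[0]; return k.round(4),len(Q)
h=np.hypot(C[...,0]-.502,C[...,1]-.248)<.055
print("deck exp .156",pl(h&(abs(C[...,2]-.156)<.008)&(abs(C[...,0]-.502)>.013)),"handle exp .184",pl(h&(abs(C[...,2]-.184)<.006)))
cv2.imwrite("pics/w15c.png",cv2.resize(p["frame"][0:230,130:400,::-1],(700,596)))
E
```

```text
time_s: 60.38
eef_pos: [0.5024, 0.1675, 0.2218]
tcp_rot: [0.708, 0.706, 0.001, 0.001]
force: [-0.2, 0.1, 0.9]
width: 0.0499
gripper_force: 0.0
(array([ 0.50173287,  0.24842916, -0.00473412]), np.float64(0.068), 6953)
deck exp .156 (array([ 0.    , -0.0008,  0.157 ]), 7308) handle exp .184 (array([-0.0022, -0.0025,  0.1849]), 2654)
```

View pics/w15c.png

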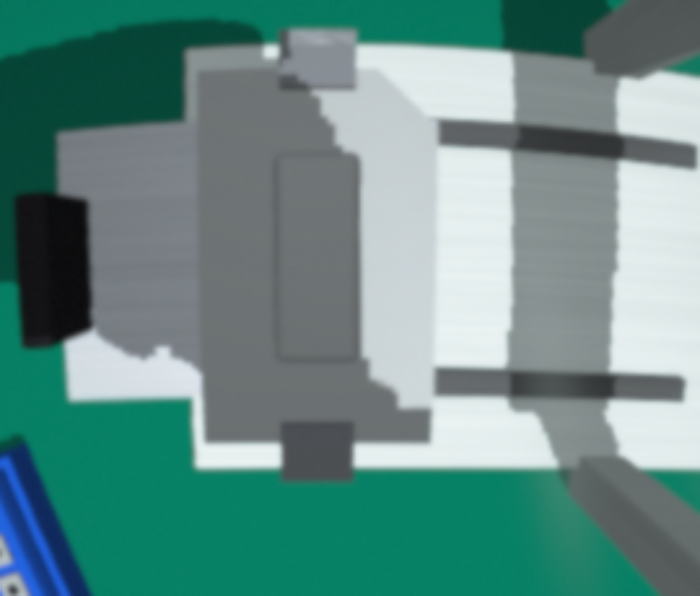

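The cover is level with both clips down at (318,58) and (318,450), 1 mm above nominal, which is the camera's bias. Now the shuttle.

```bash
python3 -m creep '[[0,0,0,0,-37,0,50],[0,0,0,20,-37,0,50],[0,0,0,30,-37,0,50],[0,0,0,30,0,0,50],[0,0,0,0,0,40,50],[0,0,0,0,0,30,50],[0,0,0,0,0,0,50],[0,0,0,0,0,0,50]]'
python3 - <<'E'
from h import *
go(.391,.248,.056,0)
E
```

```text
time_s: 61.42
eef_pos: [0.3914, 0.25, 0.1519]
tcp_rot: [0.707, 0.707, 0.001, 0.0]
force: [0.1, 0.1, 0.9]
width: 0.0498
gripper_force: 0.0
q6 end [np.float64(2.14), np.float64(-1.01)] used -1.01
tilt fix [ 0.1  -0.03  0.  ] turn z -180.0 | shift after turn [ 2.   0.6 95.9] | shift before turn [-2.  -0.6 95.9] | world [ -0.4  -2.  -95.9]
```

```bash
python3 -m creep '[[0,0,0,-2,-0.5,32,50],[0,0,0,0,0,32,50],[0,0,0,0,0,31,50],[0,0,0,0,0,0,0],[0,0,0,0,0,0,0],[0,0,0,0,0,0,0],[0,0,0,0,0,0,0],[0,0,0,0,0,0,0]]' 60; python3 -m creep '[[0,0,0,0,4,0,0],[0,0,0,0,8,0,0],[0,0,0,0,12,0,0],[0,0,0,0,14,0,0],[0,0,0,0,14,0,0],[0,0,0,0,14,0,0],[0,0,0,0,14,0,0],[0,0,0,0,14,0,0],[0,0,0,0,14,0,0],[0,0,0,0,10,0,0]]';  python3 -m creep '[[0,0,0,0,6,0,0],[0,0,0,0,3,0,0],[0,0,0,0,0,0,0]]'
```

```text
time_s: 62.42
eef_pos: [0.3921, 0.2478, 0.0577]
tcp_rot: [0.707, 0.707, 0.002, 0.001]
force: [0.2, -1.6, 8.6]
width: 0.013
gripper_force: 60.2
time_s: 63.68
eef_pos: [0.5099, 0.2478, 0.0577]
tcp_rot: [0.707, 0.707, 0.001, 0.001]
force: [-3.6, 0.1, 10.0]
width: 0.0127
gripper_force: 60.7
time_s: 64.05
eef_pos: [0.5191, 0.2478, 0.0577]
tcp_rot: [0.707, 0.707, 0.002, 0.001]
force: [-0.0, 0.3, 6.5]
width: 0.0131
gripper_force: 60.1
```

Home should be near 0.531, so the last part goes in small steps until the stop.

```bash
for i in 1 2 3 4; do python3 -m creep '[[0,0,0,0,2,0,0],[0,0,0,0,1.5,0,0],[0,0,0,0,0,0,0]]' | egrep 'eef|^force'; done
```

```text
eef_pos: [0.5222, 0.2478, 0.0577]
force: [-1.5, -0.7, 8.8]
eef_pos: [0.5256, 0.2478, 0.0576]
force: [-1.2, -0.8, 7.6]
eef_pos: [0.5291, 0.2478, 0.0577]
force: [-2.4, -0.6, 7.8]
eef_pos: [0.531, 0.2478, 0.0577]
force: [-11.2, -1.6, 15.1]
```

The stop is reached at 0.531, which is exactly 140 mm of travel. I'll release, retreat and check.

```bash
python3 -m creep '[[0,0,0,0,1,0,0],[0,0,0,0,-2,0,0],[0,0,0,0,0,0,40],[0,0,0,0,0,0,50],[0,0,0,0,0,0,50],[0,0,0,0,0,-20,50],[0,0,0,0,-10,-40,50],[0,0,0,0,-30,-40,50],[0,0,0,0,-30,-30,50],[0,0,0,0,0,0,50]]'
python3 - <<'E'
from h import *
p,C=wrist(); save(p,"w16")
m=(C[...,2]>.075)&(C[...,2]<.095)&(np.hypot(C[...,0]-.531,C[...,1]-.248)<.05)
print("handle",cv2.minAreaRect((C[m][:,:2]*1000).astype(np.float32)),arm.sense()["eef_pos"])
m=(C[...,2]>.145)&(C[...,2]<.195)&(np.hypot(C[...,0]-.642,C[...,1]-.248)<.08)
Q=C[m]; print("cover",Q.min(0),Q.max(0))
s=arm.snapshot("scene"); cv2.imwrite("pics/s2.png",cv2.resize(s["frame"][150:320,100:400,::-1],(800,453)))
E
```

```text
time_s: 66.8
eef_pos: [0.4608, 0.2481, 0.1898]
tcp_rot: [0.707, 0.707, 0.003, 0.002]
force: [0.3, -0.9, -0.5]
width: 0.0498
gripper_force: 0.0
handle ((531.2515258789062, 247.0645751953125), (14.89886474609375, 59.97139358520508), 0.7219963073730469) [0.46109699 0.24778161 0.18777536]
cover [0.60462967 0.18657431 0.1450022 ] [0.67189231 0.3104758  0.18682922]
```

View pics/w16.png

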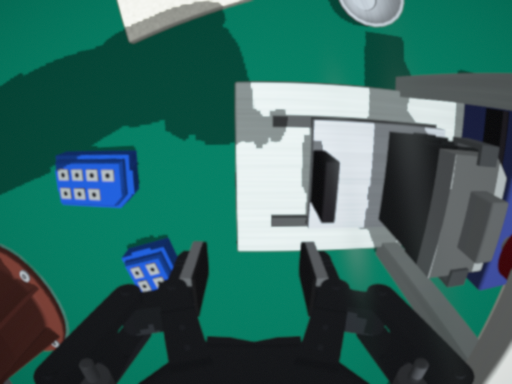

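View pics/s2.png

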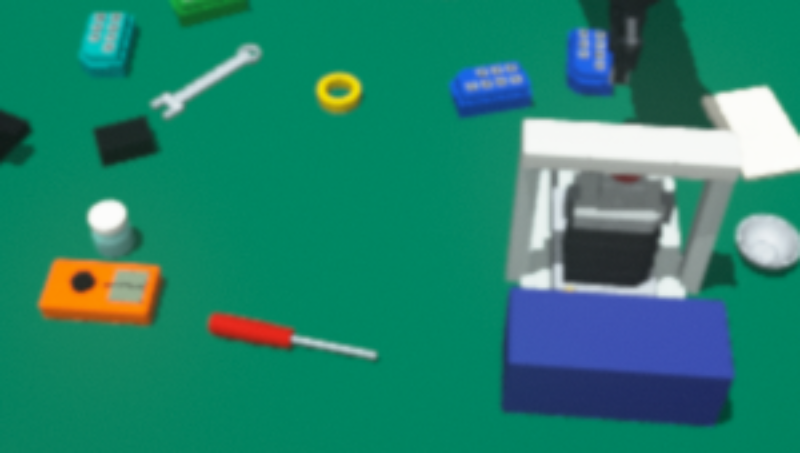

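The closed stack stands straight and home under the head, seen from the wrist at (430,200) and in the scene crop at (615,230). The gripper is clear and the other things are where they were, so I'm handing in.

```bash
python3 -c "
from bench import arm
print(arm.finish_job())"
```

```text
the job is handed in; nothing more can be done
None
```

I stacked all four black trays on the nest, clipped the cover on, pushed the shuttle home to its stop and handed the job in; no verdict came back, though the last pictures show it complete and nothing else on the bench disturbed.

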